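# Load and start the light-tight sample reader

## Robot

A 6-joint arm with a two-finger parallel gripper is mounted at the origin on the work surface. World frame = base frame: x ahead of the robot, y to its left, z up, the work surface at z = 0. Lengths are in mm, angles in rad, forces in N, time in s.
With the tool pointing down it reaches from about 250 to 725 mm from the base axis. Payload 4 kg.
Tool frame: the origin (TCP) lies at the very end of the fingers, on their centre line; the grasp point (between the pads) lies 19 mm behind it; x points along the fingers, z is the direction in which the jaws open and shut, and the axes are right-handed (so a half turn about x gives the same grasp; the last joint's range is limited). The gripper opens to 85 mm and grips with 20 to 120 N. Pads are 22 mm wide; open, the fingers measure 114 mm over their backs; the gripper's body (76 mm by 85 mm) begins 54 mm behind the grasp point. The pads swing forward as they close: fully open they stand 13 mm farther back than shut.
Start: joints at [-1.122, 0.241, 0.005, 1.335, 0, 1.571], TCP at [216.94, -450.485, 231.306] pointing down, gripper open.
Joint ranges: [-2.72, 2.72], [-1.05, 1.87], [-1.09, 1.28], [-1.99, 2.15], [-1.42, 1.44], [-3.14, 3.14]. Speed limits (rad/s): [2.79, 2.79, 3.14, 3.14, 3.14, 3.14].

## Interface

Orientations are given as a rotation vector (axis times angle).
In Python, from rig import ctrl, fingers, readout, vision, job_done gives the robot as it stands. Calls block until the motion is done:
- ctrl.move_to(position, orientation): joint-space move of the TCP to a pose.
- ctrl.move_straight(position, rotation=None, max_speed=150, max_force=None): straight line of the TCP; rotation=None keeps the orientation; max_speed is the mean speed in mm/s. With max_force (N) it stops when the force on the tool has changed by that much, and returns True; else False.
- ctrl.goto_joints(angles): joint-space move.
- fingers.set_gripper(opening, squeeze=None): opening from 0.0 (shut) to 1.0 (fully open); squeeze is the grip in N (None keeps the last); returns when the fingers have stopped.
- ctrl.sleep(seconds).
- ctrl.ik(position, orientation): joint angles nearest the present ones, or None.
- readout.state(): the state.
- vision.snapshot(name): name is "scene" or "top" or "wrist"; returns a dict with "image" (420x560x3 uint8, red, green, blue), "fov_y" (degrees; the focal length in pixels is half the picture's height over the tangent of half this angle, whatever the lens; pixels are square), "cx", "cy" (the principal point, pixels), "pose" (4x4, takes a point from camera to world coordinates). Camera axes: x right, y down, z forward; pixel columns grow to the right and rows downward; lengths in mm; the calibration is good to about 2 mm. The wrist camera is an equidistant fisheye: a pixel r from the principal point sees the ray r / f radians off the axis. A picture is of the moment at which its call begins. There is no depth.
A pose or a line that the arm cannot do raises ctrl.Unreachable and nothing moves.
- job_done(): hands the job in, once; it reports no verdict.
The state is a dict: "time_s": time; "joint_positions": joint angles; "joint_velocities": joint speeds; "tau": joint torques, N m; "position": TCP position; "tool_rot": TCP orientation; "contact_force": force on the tool from outside, world axes, zero at the start; "moment": the same for the moment, N m; "grip_width": opening from 0.0 (shut) to 1.0 (fully open).
Only numpy, scipy, OpenCV 4.12 (cv2) and the standard library are available. Lean on these libraries where they do the work, as an engineer would, in place of code of your own. Each camera call takes 0.05 s, during which the arm holds its last target.

## Task

Get the sample reader going with fingertip pushes only: push the orange sample carrier along its channel until it stops fully home in the chamber, then push the blue sliding cover fully shut over it, and then press the green start button all the way down and let it come back up. Do not lift the carrier or touch the vial it carries with the fingers, start nothing before the cover is shut, leave the other things on the bench and the spare vial where they stand, and finish clear of everything.

Things in the scene. Friction and masses are not known exactly. Their poses are not given: they have to be found in the camera images.
- reader: cream bench reader fixed to the table; place and yaw vary. Origin on the table (z 0); x along the carrier channel, away from the robot, y to the left. Solid deck x -150 to 110, y -100 to 140 mm, top 40 mm above the table. Channel on the deck along x at y = 0: inner width 60 mm, aluminium guides 6 mm thick, x -140 to 0, tops 52 mm above the table. Chamber behind it, parking wing at the chamber's left
- carrier: orange loose sled, about 0.2 kg (varies), in the channel: 80 mm long (x, pointing into the chamber), 56 mm wide; origin at the centre of its underside, on the deck. Flat upright plate at each end, 8 mm thick, 56 mm wide, tops 45 mm above the deck. Starts 50 to 85 mm short of home; slides with plain friction, 1 to 3 N. Home: far end against the chamber's rear wall
- carrier_push (a point): centre of the carrier's flat near end face (the one to push towards reader +x), 28 mm above the deck; when fully home it is at reader x = -4 mm, still 4 mm proud of the chamber mouth
- vial: green glass vial with black cap fixed upright in the middle of the carrier, 25 mm across, origin at its foot, 12 mm above the carrier's underside, top 50 mm above the deck. Not to be touched by the fingers
- cover (a joint): blue sliding cover on top of the chamber: 0 m = shut over the chamber, up to 0.085 m = open, slid to the left (reader +y). Starts 0.055 to 0.085. Needs about 1.5 N to slide, stays where left. The plate is 88 mm (x) by 82 mm (y), 8 mm thick, underside 94 mm above the table
- cover_push (a point): centre of the flat outer left (+y) side of the cover's white upright rib (88 mm long along x, 12 mm thick, 102 to 120 mm above the table), 111 mm above the table, flush with the plate's left edge below it. Push here towards reader -y. At reader x = 42, y = 41 mm when shut
- start (a joint): green round spring start button, 30 mm across, on the reader's deck in front of the wing at reader x -80, y 95 mm: 0 = up, 0.006 m = fully down, needs 5 N, springs back
- start_top (a point): centre of the start button's top face; press straight down
- spare_vial: loose amber vial with white cap, 25 mm across, 38 mm tall, standing on the reader's deck on the right of the channel; bystander, origin at its foot
- beaker: glass beaker, 70 mm across, 90 mm tall, on the table right of the reader; bystander, origin at its foot
- jar: amber jar, 56 mm across, 80 mm tall, on the table right of the reader; bystander, origin at its foot
- dish: white shallow dish, 80 mm across, 25 mm tall, on the table left of the reader; bystander, origin at its foot
- spatula: steel spatula 160 mm long lying on the table at the left; bystander
- tube_rack: white test tube rack 110 x 170 mm with black-capped tubes up to 165 mm tall, on the table at the right; bystander, origin under its centre
- carrier_home (a point): fixed point of the reader where the carrier's origin lies when fully home: reader x = 36, y = 0 mm, on the deck (40 mm above the table)
- chamber_mouth (a point): middle of the top edge of the chamber's open front, at reader x = 0, y = 0, 93 mm above the table. The grey chamber spans reader x 0 to 84, y -36 to 36 mm, open in front and on top; inner width 60 mm, rear inner wall (the carrier's stop) at x = 76
- wing_top (a point): middle of the solid cream wing at the left of the chamber, 93 mm above the table at its two rails (88 mm between them); it spans reader x 0 to 84, y 36 to 135 mm. The open cover stands above it
Mind the look-alikes: they are no part of the job. Of the things that look like the carrier, the smallest one is meant.

How it is judged (in metres and radians):
On the way, in this order (a step that is already met when the one before it is completed fails the run):
1. the carrier is pushed fully home while the cover is still open (x of carrier_push in the frame of reader above -0.007 m), for 0.1 s.
2. the cover is pushed shut over the carrier, which is still home (x of carrier_push in the frame of reader above -0.007 m and value of joint cover below 0.004 m), for 0.1 s.
3. the start button is pressed down with carrier home and cover shut (all of step 2 and value of joint start above 0.0045 m), for 0.05 s.
At the end, for the whole second after the job is handed in: the carrier is home (near face within 3 mm of its place against the stop), upright and at rest; the cover is shut to within 4 mm; the start button has been pressed at least 4.5 mm after both and is up again (under 1.5 mm) (all of step 2 and value of joint start below 0.0015 m and angle between carrier's own z axis and vertical below 0.1 rad and linear speed of carrier below 0.01 m/s); the robot touches nothing.
It fails at once if the carrier is lifted (over 8 mm) or tipped (z of carrier in the frame of carrier_home above 0.008 m or angle between carrier's own z axis and vertical above 0.2 rad).
It fails at once if the fingers touch the vial in the carrier (contact force between the fingers and vial above 0.5 N).
It fails at once if the start button is pressed before the carrier is home and the cover shut (value of joint start above 0.003 m and (not (x of carrier_push in the frame of reader above -0.007 m) or not (value of joint cover below 0.004 m))).
It fails at once if a bystander is moved more than 25 mm or tipped (distance of any of spare_vial, beaker, jar, dish, spatula, tube_rack from where it was at the start of the episode above 0.025 m or angle between any of spare_vial, beaker, jar, dish, tube_rack's own z axis and vertical above 0.4 rad).
It also fails if it takes over 54 s, if anything falls off the work surface, if the arm or the gripper's body presses on something with over 40 N, if the wrist force passes 120 N, or if a joint passes its speed limit or range.

## Working session

There is one attempt and no reset: what is moved stays moved. The work goes in short steps, each a Python script; the robot and the scene stay as the last script left them, time stands still between calls to the robot, and variables do not carry over. Pictures are saved under pics/ and viewed, and the job is handed in when it is done.

```bash
ls; mkdir -p pics; python3 - <<'E'
from rig import ctrl, fingers, readout, vision
import cv2,numpy as np
for n in ["scene","top","wrist"]:
    s=vision.snapshot(n); cv2.imwrite(f"pics/{n}0.png",s["image"][:,:,::-1]); np.savez(f"pics/{n}0.npz",**s)
    print(n,s["fov_y"],s["cx"],s["cy"],np.round(s["pose"],3).tolist())
print(readout.state())
E
```

```text
pics
scene 49.50865557583825 273.15794729884504 206.9721973575639 [[0.871, 0.324, -0.369, 907.775], [0.49, -0.608, 0.624, -761.148], [-0.022, -0.725, -0.688, 913.789], [0.0, 0.0, 0.0, 1.0]]
top 42.115355206117044 287.47581820162185 209.26316240161324 [[0.003, -0.986, 0.166, 266.18], [-1.0, -0.003, 0.001, -29.064], [-0.0, -0.166, -0.986, 1363.374], [0.0, 0.0, 0.0, 1.0]]
wrist 65.70646984690485 280.5834867294363 206.4319862251066 [[0.433, -0.852, -0.296, 293.888], [-0.902, -0.409, -0.14, -413.651], [-0.002, 0.328, -0.945, 372.334], [0.0, 0.0, 0.0, 1.0]]
{'time_s': 0.15, 'joint_positions': array([-1.12198380e+00,  2.41274577e-01,  4.02450476e-03,  1.33522338e+00,
        2.46163850e-05,  1.57080755e+00]), 'joint_velocities': array([-0.00011882, -0.00420488,  0.00368851, -0.00149594,  0.00010119,
        0.00059805]), 'tau': array([-5.38121949e-04, -3.72635579e+01,  2.52638072e+01,  1.23354531e-02,
       -1.11573861e-04,  2.03068495e-06]), 'position': array([ 216.74056158, -450.03356713,  230.5966667 ]), 'tool_rot': array([ 0.8735115 ,  1.39015128, -0.87201361]), 'contact_force': array([-1.04330952,  0.32690492, -0.65102381]), 'moment': array([-0.05302967, -0.006166  ,  0.01612594]), 'grip_width': 1.0000208497456669}
```

View pics/scene0.png

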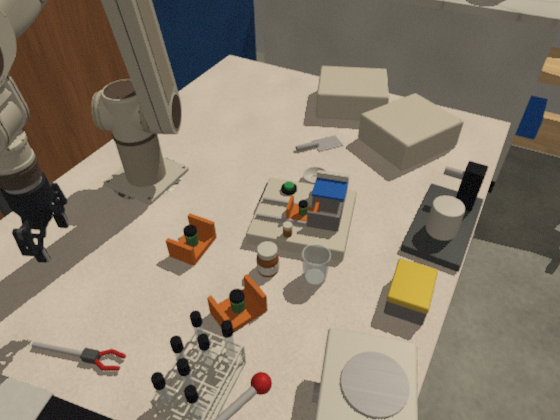

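View pics/top0.png

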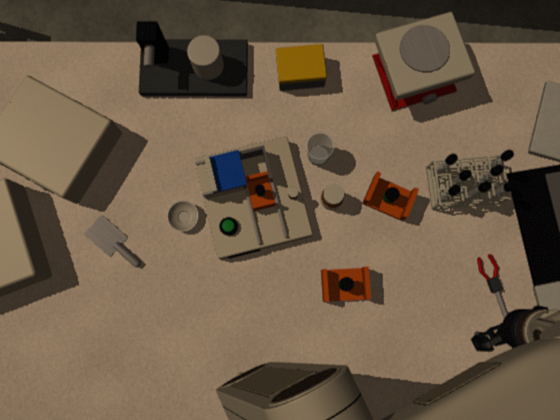

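```bash
python3 - <<'E'
import cv2
a=cv2.imread("pics/top0.png")[60:260,150:420]; cv2.imwrite("pics/topc.png",cv2.resize(a,None,fx=2.9,fy=2.9,interpolation=cv2.INTER_CUBIC))
a=cv2.imread("pics/scene0.png")[60:300,100:420]; cv2.imwrite("pics/scenec.png",cv2.resize(a,None,fx=2.5,fy=2.5,interpolation=cv2.INTER_CUBIC))
E
```

```text
(no output)
```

View pics/topc.png

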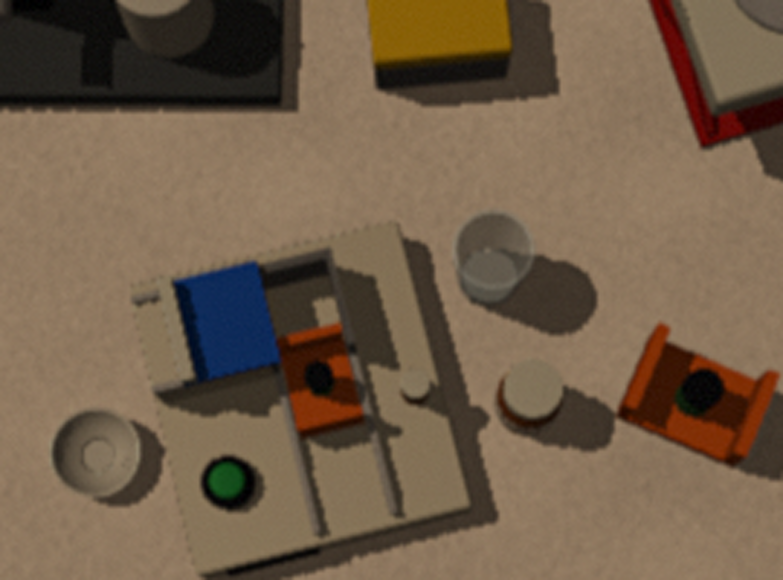

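View pics/scenec.png

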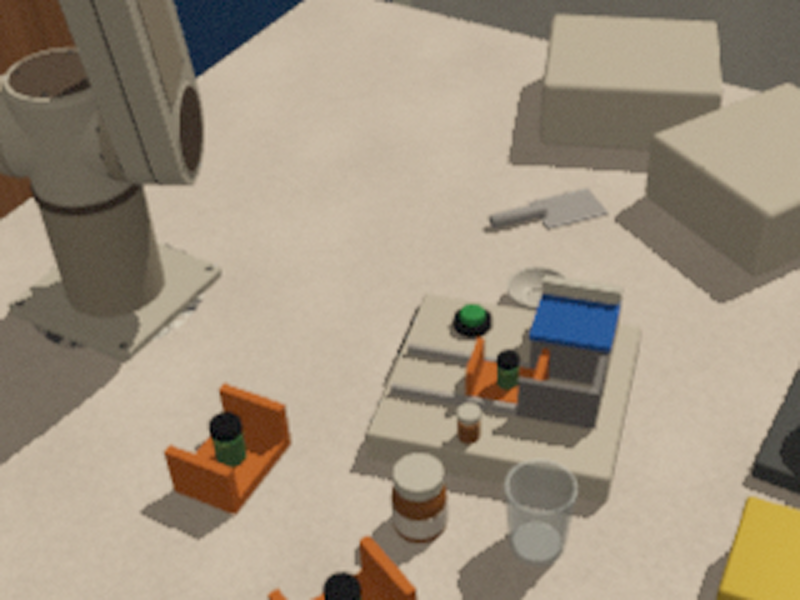

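The top view shows three orange sleds with a vial: one in the reader channel at (262,190), one on the table at (390,196) and one at (346,285). The two on the table are bigger and not in the reader. The smallest, in the channel, is the target, and the crop confirms it. Green button is at (228,226), blue cover at (228,170). The next step is a coarse reader pose from the top view.

```bash
cat > h.py <<'E'
import numpy as np,cv2
from scipy.spatial.transform import Rotation as R
def ray(s,px,fish=False):
    f=210/np.tan(np.radians(float(s["fov_y"]))/2)
    d=np.array([px[0]-float(s["cx"]),px[1]-float(s["cy"])])
    if fish:
        r=np.hypot(*d);t=r/f; v=np.array([*(d/max(r,1e-9)*np.sin(t)),np.cos(t)])
    else: v=np.array([*(d/f),1.])
    P=np.array(s["pose"]); return P[:3,3],P[:3,:3]@v/np.linalg.norm(v)
def onz(s,px,z,fish=False):
    o,v=ray(s,px,fish); return o+v*(z-o[2])/v[2]
def proj(s,p,fish=False):
    f=210/np.tan(np.radians(float(s["fov_y"]))/2)
    P=np.array(s["pose"]);q=P[:3,:3].T@(np.array(p)-P[:3,3])
    if fish:
        h=np.hypot(q[0],q[1]);t=np.arctan2(h,q[2]);d=q[:2]/h*t*f
    else: d=q[:2]/q[2]*f
    return d+[float(s["cx"]),float(s["cy"])]
def tri(rs):
    A=sum(np.eye(3)-np.outer(v,v) for o,v in rs); b=sum((np.eye(3)-np.outer(v,v))@o for o,v in rs)
    return np.linalg.solve(A,b)
def fit2d(model,world):
    m=np.array(model,float);w=np.array(world,float)
    mc,wc=m.mean(0),w.mean(0);a=m-mc;b=w-wc
    yaw=np.arctan2((a[:,0]*b[:,1]-a[:,1]*b[:,0]).sum(),(a*b).sum())
    c,s=np.cos(yaw),np.sin(yaw);M=np.array([[c,-s],[s,c]])
    t=wc-M@mc; return yaw,t,(w-(m@M.T+t))
E
python3 - <<'E'
from h import *
s=np.load("pics/top0.npz")
C=[((200,573),(-150,140),40),((468,508),(-150,-100),40),((400,225),(110,-100),40),((230,482),(-80,95),50)]
W=[onz(s,(c[0][0]/2.9+150,c[0][1]/2.9+60),c[2])[:2] for c in C]
y,t,r=fit2d([c[1] for c in C],W);print(np.round(W,1),y,t,r.round(1))
E
```

```text
[[369.2 137.6]
 [424.5 -86.6]
 [671.3 -28.7]
 [444.7 113. ]] 0.23984382125149245 [545.07244379  41.3552156 ] [[ 3.1 -4.1]
 [ 1.4  4.8]
 [-4.4  0.9]
 [-0.1 -1.6]]
```

```bash
cat >> h.py <<'E'
def down(jaw): # jaw: world angle of jaw axis
    x=np.array([0,0,-1.]);z=np.array([np.cos(jaw),np.sin(jaw),0]);y=np.cross(z,x)
    return R.from_matrix(np.c_[x,y,z]).as_rotvec()
E
python3 - <<'E'
from h import *
from rig import ctrl,readout,vision,fingers
st=readout.state()
T=R.from_rotvec(st["tool_rot"]).as_matrix(); s=np.load("pics/wrist0.npz")
print(T.round(2).tolist(), (T.T@(s["pose"][:3,3]-st["position"])).round(1),(T.T@s["pose"][:3,:3]).round(2).tolist())
y=0.24
for j in (y,y+np.pi/2,y-np.pi/2,y+np.pi):
    for p in ((450,30,330),(530,13,65),(560,185,106),(440,120,50)):
        q=ctrl.ik(p,down(j)); print(round(j,2),p,None if q is None else np.round(q,2))
E
```

```text
[[-0.0, 0.9, 0.43], [0.0, 0.43, -0.9], [-1.0, 0.0, -0.0]] [-141.7   85.3    0.5] [[0.0, -0.33, 0.94], [-0.0, -0.94, -0.33], [1.0, -0.0, -0.0]]
0.24 (450, 30, 330) [0.07 0.12 0.11 1.56 0.   1.4 ]
0.24 (530, 13, 65) [ 0.02  0.43 -0.18  0.96  0.    1.36]
0.24 (560, 185, 106) [0.32 0.49 0.04 1.12 0.   1.65]
0.24 (440, 120, 50) [ 0.27  0.33 -0.4   0.85  0.    1.6 ]
1.81 (450, 30, 330) [ 0.07  0.12  0.11  1.56  0.   -0.17]
1.81 (530, 13, 65) [ 0.02  0.43 -0.18  0.96  0.   -0.22]
1.81 (560, 185, 106) [0.32 0.49 0.04 1.12 0.   0.08]
1.81 (440, 120, 50) [ 0.27  0.33 -0.4   0.85  0.    0.03]
-1.33 (450, 30, 330) [0.07 0.12 0.11 1.56 0.   2.97]
-1.33 (530, 13, 65) [ 0.02  0.43 -0.18  0.96  0.    2.93]
-1.33 (560, 185, 106) [ 0.32  0.49  0.04  1.12  0.   -3.06]
-1.33 (440, 120, 50) [ 0.27  0.33 -0.4   0.85  0.   -3.12]
3.38 (450, 30, 330) [ 0.07  0.12  0.11  1.56  0.   -1.74]
3.38 (530, 13, 65) [ 0.02  0.43 -0.18  0.96  0.   -1.79]
3.38 (560, 185, 106) [ 0.32  0.49  0.04  1.12  0.   -1.49]
3.38 (440, 120, 50) [ 0.27  0.33 -0.4   0.85  0.   -1.54]
```

```bash
python3 - <<'E'
from h import *
from rig import ctrl,readout,vision,fingers
o=down(0.24+np.pi/2)
fingers.set_gripper(0.0)
for i,p in enumerate([(470,-60,330),(470,140,330)]):
    ctrl.move_to(p,o)
    s=vision.snapshot("wrist"); cv2.imwrite(f"pics/w{i+1}.png",cv2.resize(s["image"][:,:,::-1],(784,588),interpolation=cv2.INTER_CUBIC)); np.savez(f"pics/w{i+1}.npz",**s)
st=readout.state();print(st["time_s"],st["position"],st["contact_force"],st["grip_width"])
E
```

```text
3.5667 [470.23414667 138.65009502 330.02961291] [ 0.46071019 -0.26550854  0.18620486] -0.003573156046084662
```

View pics/w1.png

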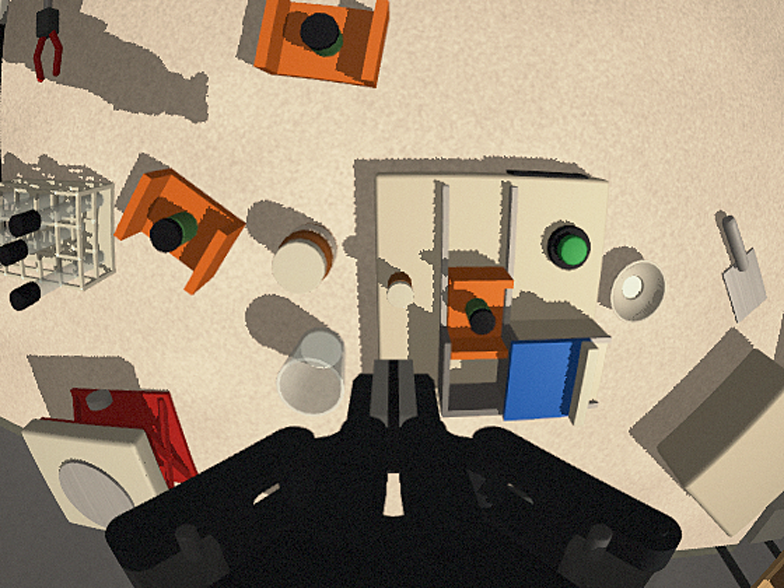

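View pics/w2.png

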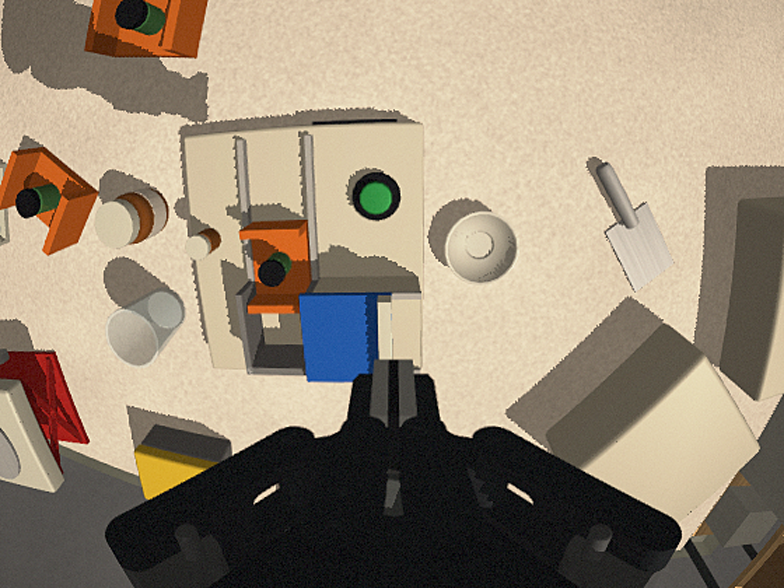

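Wrist views (784 px scale): the near deck corners are at (377,174)/(608,180) in w1 and (184,130)/(422,124) in w2. The button is at (571,248)/(377,196), and the carrier's near plate at y≈270/230. The blue cover, with its white rib at its image-right edge, is at (375..392, 293) in w2. I'll zoom in to pick corners.

```bash
python3 - <<'E'
from h import *
for i,(x0,y0) in ((1,(260,110)),(2,(125,75))):
    im=np.load(f"pics/w{i}.npz")["image"][:,:,::-1]
    a=cv2.resize(im[y0:y0+200,x0:x0+200],None,fx=3.0,fy=3.0,interpolation=cv2.INTER_CUBIC)
    cv2.imwrite(f"pics/wc{i}.png",a)
E
```

```text
(no output)
```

View pics/wc1.png

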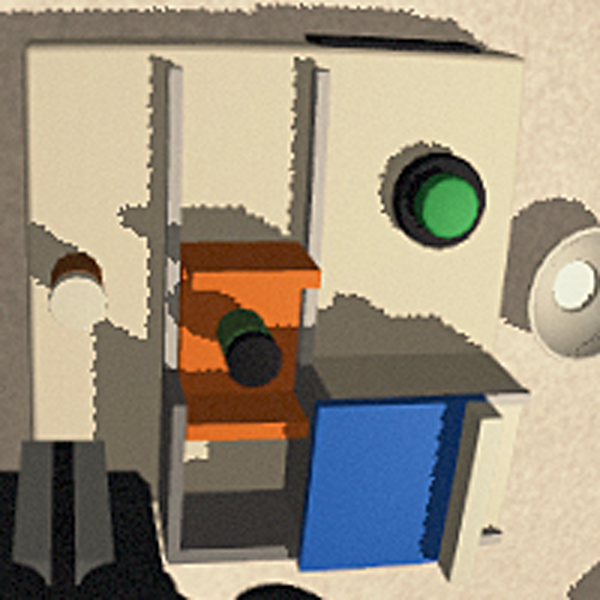

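View pics/wc2.png

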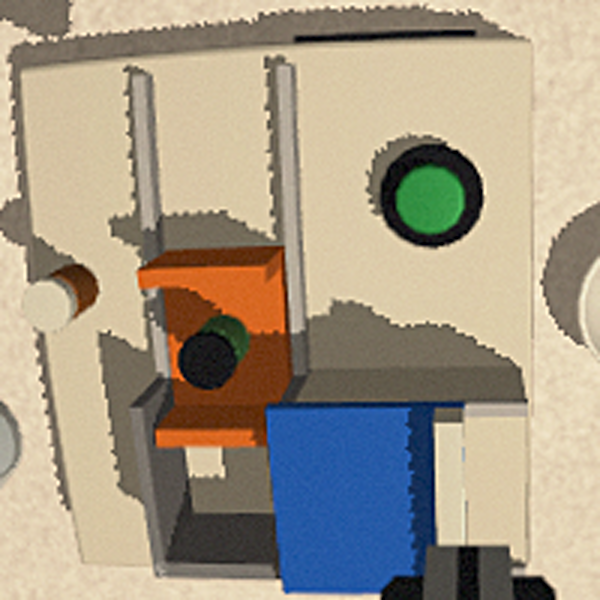

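```bash
cat > m.py <<'E'
from h import *
s1=np.load("pics/w1.npz");s2=np.load("pics/w2.npz")
def px(i,p):
    o=(260,110) if i==1 else (125,75); return ((p[0]+.5)/3-.5+o[0],(p[1]+.5)/3-.5+o[1])
def green(s,o):
    im=s["image"][o[1]:o[1]+90,o[0]+110:o[0]+170]; h=cv2.cvtColor(np.ascontiguousarray(im),cv2.COLOR_RGB2HSV)
    m=cv2.inRange(h,(45,100,70),(85,255,255)); n,l,st,c=cv2.connectedComponentsWithStats(m); k=1+np.argmax(st[1:,4]); return c[k]+[o[0]+110,o[1]],st[k]
g1=green(s1,(260,110));g2=green(s2,(125,75));print(g1,g2)
F={"nr":((27,44),(21,70),(-150,-100)),"nl":((523,57),(531,40),(-150,140)),"gr":((175,67),(139,72),(-140,-33)),"gl":((322,69),(286,62),(-140,33)),
"ribnear":((500,420),(463,423),None),"plateR":((193,270),(140,270),None),"capc":((253,360),(208,361),None),"chamR":((166,402),(137,404),(0,-36))}
T={k:tri([ray(s1,px(1,a),1),ray(s2,px(2,b),1)]) for k,(a,b,_) in F.items()}
T["btn"]=tri([ray(s1,g1[0],1),ray(s2,g2[0],1)])
for k in T: print(k,T[k].round(1))
ks=["nr","nl","gr","gl","chamR"]
y,t,r=fit2d([F[k][2] for k in ks]+[(-80,95)],[T[k][:2] for k in ks]+[T["btn"][:2]]);print(y,t,r.round(1).tolist())
c,s=np.cos(y),np.sin(y);M=np.array([[c,-s],[s,c]])
for k in T: print(k,((T[k][:2]-t)@M).round(1))
E
python3 m.py
```

```text
(array([409.66229508, 178.76721311]), array([ 31,  59,  19,  21, 305], dtype=int32)) (array([268.07194245, 141.23980815]), array([ 22,  55,  23,  23, 417], dtype=int32))
nr [427.4 -87.8  36.3]
nl [368.9 142.5  33.1]
gr [419.3 -23.2  49.9]
gl [403.   41.2  47.3]
ribnear [521.1 148.7 115.9]
plateR [498.5   2.5  81.3]
capc [530.7  39.2  84.4]
chamR [560.8   8.6  78.8]
btn [446.4 116.2  59.4]
0.2484889761132661 [548.31151331  43.96303406] [[-0.2, 2.0], [0.4, -0.3], [-1.4, -0.7], [-1.5, -0.3], [3.6, -0.5], [-1.0, -0.2]]
nr [-149.7  -98. ]
nl [-149.7  139.6]
gr [-141.6  -33.4]
gl [-141.5   33.1]
ribnear [ -0.6 108.2]
plateR [-58.5 -27.9]
capc [-18.2  -0.2]
chamR [  3.4 -37.4]
btn [-81.   95.1]
```

The fit agrees with the model to within about 2 mm: reader at (548.3, 44.0), yaw 0.248. The carrier face is at reader x≈-58, and the cover is open about 67 mm. Heights read 3–5 mm low. Next I push the carrier.

```bash
cat >> h.py <<'E'
YAW=0.2485;T0=np.array([548.3,43.9])
def rd(x,y,z):
    c,s=np.cos(YAW),np.sin(YAW);return [T0[0]+c*x-s*y,T0[1]+s*x+c*y,z]
def inv(p):
    c,s=np.cos(YAW),np.sin(YAW);return np.r_[(np.array(p[:2])-T0)@np.array([[c,-s],[s,c]]),p[2]].round(1)
def shot(vision,name,f,crop=None,fx=1.4):
    s=vision.snapshot(name);np.savez(f"pics/{f}.npz",**s);im=s["image"][:,:,::-1]
    if crop: im=im[crop[1]:crop[3],crop[0]:crop[2]]
    cv2.imwrite(f"pics/{f}.png",cv2.resize(im,None,fx=fx,fy=fx,interpolation=cv2.INTER_CUBIC))
E
python3 - <<'E'
from h import *
from rig import ctrl,readout,vision,fingers
o=down(YAW+np.pi/2)
ctrl.move_to(rd(-108,0,160),o)
print(ctrl.move_straight(rd(-108,0,66),max_speed=120,max_force=15))
shot(vision,"wrist","p1")
print(ctrl.move_straight(rd(-40,0,66),max_speed=60,max_force=15)); st=readout.state();print(inv(st["position"]),st["contact_force"].round(1))
shot(vision,"wrist","p2");print(st["time_s"])
E
```

```text
False
False
[-39.7  -0.   66.1] [0.1 0.1 0.9]
6.6917
```

View pics/p1.png

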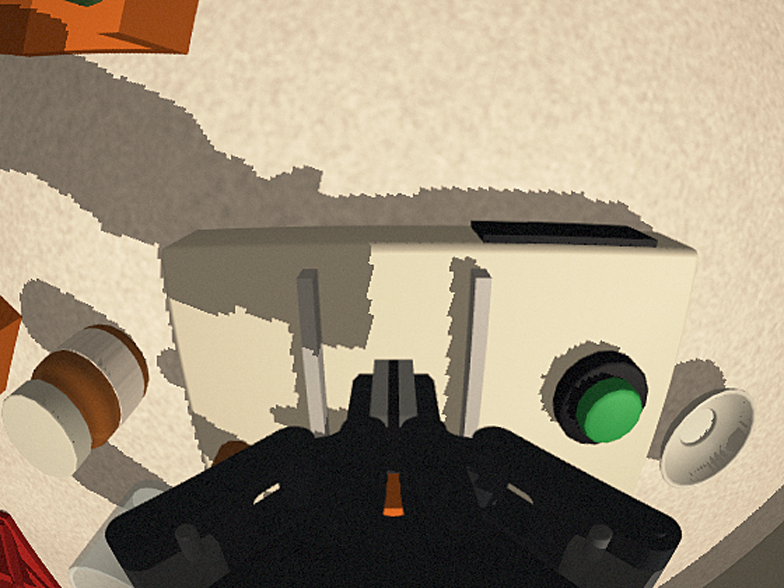

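View pics/p2.png

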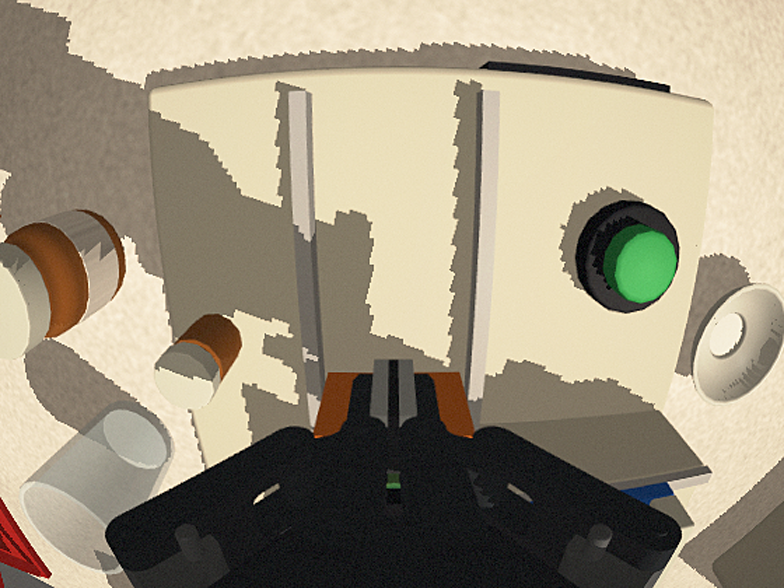

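The fingers are centred in the channel, with the orange near face directly ahead of the tips at (395,370). I continue pushing to the stop.

```bash
python3 - <<'E'
from h import *
from rig import ctrl,readout,vision,fingers
def rep(r):
    st=readout.state();print(r,inv(st["position"]),st["contact_force"].round(1),round(st["time_s"],2))
rep(ctrl.move_straight(rd(-22,0,66),max_speed=50,max_force=15))
rep(ctrl.move_straight(rd(3,0,66),max_speed=25,max_force=10))
shot(vision,"wrist","p3");shot(vision,"scene","p3s",(220,150,380,270),4.5)
E
```

```text
False [-21.2   0.   66. ] [ 0.5  0.1 -0.1] 7.25
True [-17.1   0.1  65.4] [-0.4 -0.4  0.4] 7.73
```

View pics/p3.png

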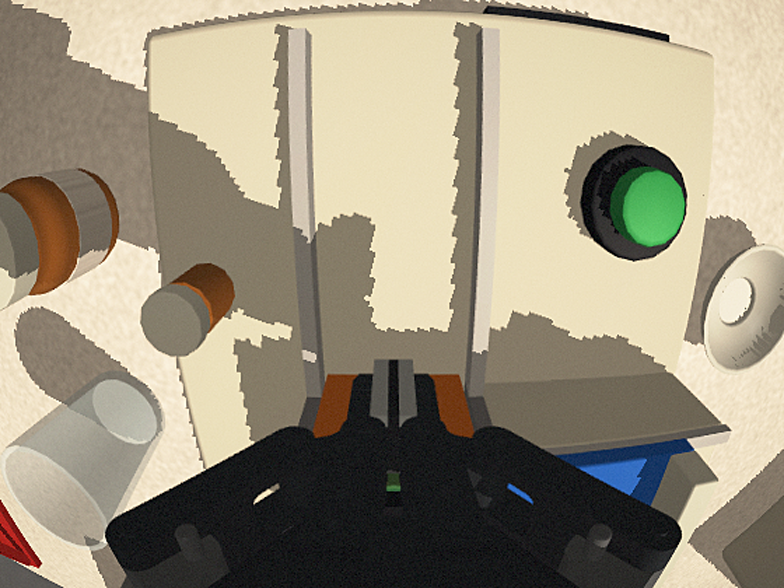

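View pics/p3s.png

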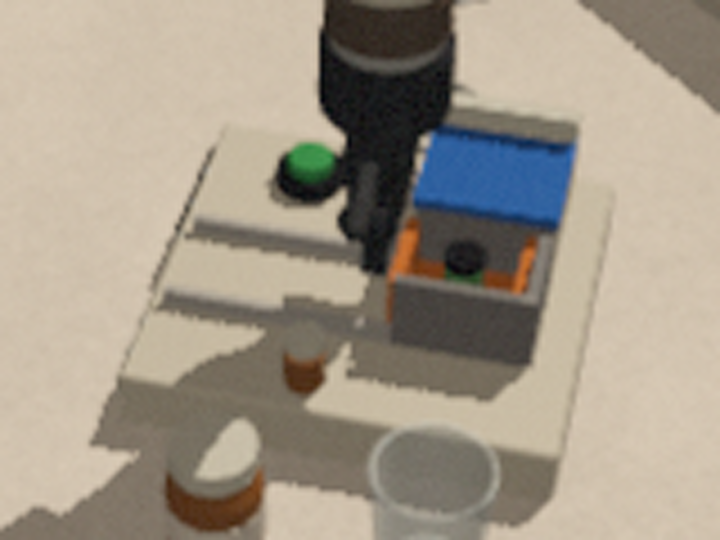

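The carrier is in the chamber with its near plate at the mouth. I push again with a higher threshold to make sure this is the stop.

```bash
python3 - <<'E'
from h import *
from rig import ctrl,readout,vision,fingers
def rep(r):
    st=readout.state();print(r,inv(st["position"]),st["contact_force"].round(1),round(st["time_s"],2))
rep(ctrl.move_straight(rd(3,0,66),max_speed=20,max_force=22))
ctrl.sleep(.2);rep(0)
rep(ctrl.move_straight(rd(-60,0,66),max_speed=120))
rep(ctrl.move_straight(rd(-60,0,200),max_speed=200))
ctrl.move_to(rd(-105,-20,300),down(YAW+np.pi/2))
shot(vision,"wrist","p4");rep(0)
E
```

```text
True [-17.3   0.2  64.4] [-0.3  0.3  0.2] 8.37
0 [-17.7   0.3  64. ] [ 0.  -0.3  0.8] 8.57
False [-59.3  -0.1  66.3] [0.4 0.1 0.3] 9.07
False [-6.03e+01  1.00e-01  1.99e+02] [-0.7 -0.9 -0.7] 9.88
0 [-105.5  -19.9  298.5] [-0.8  0.9 -0.4] 10.46
```

View pics/p4.png

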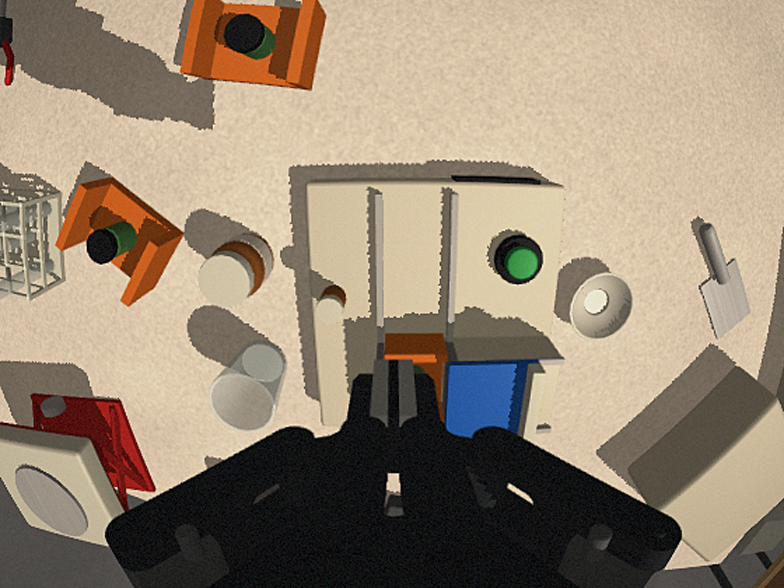

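```bash
python3 - <<'E'
from h import *
s=np.load("pics/p4.npz")
im=s["image"];h=cv2.cvtColor(im,cv2.COLOR_RGB2HSV)
m=cv2.inRange(h,(3,180,120),(15,255,255));
ys,xs=np.nonzero(m[225:268,270:325]);print(xs.min()+270,xs.max()+270,ys.min()+225)
for c in (285,300,310):
    col=h[230:265,c];print(c,[(230+i,int(v[0]),int(v[1]),int(v[2])) for i,v in enumerate(col) if i>3 and i<30 and i%1==0][:26])
for c in (285,300): print([inv(onz(s,(c,v),z,1)) for v,z in ((252.5,85),(252.5,81))])
# chamber mouth left top edge wing: image (565,358)/1.4
print(inv(onz(s,(565/1.4,358/1.4),93,1)),inv(onz(s,(447/1.4,358/1.4),93,1)))
E
```

```text
275 311 253
285 [(234, 20, 58, 110), (235, 20, 60, 110), (236, 17, 55, 116), (237, 22, 50, 112), (238, 11, 215, 90), (239, 13, 222, 93), (240, 10, 199, 95), (241, 10, 195, 93), (242, 14, 255, 90), (243, 12, 233, 91), (244, 11, 217, 94), (245, 11, 199, 95), (246, 12, 208, 93), (247, 13, 241, 92), (248, 13, 233, 93), (249, 12, 222, 92), (250, 14, 238, 91), (251, 13, 243, 87), (252, 13, 255, 90), (253, 11, 218, 164), (254, 11, 218, 220), (255, 12, 215, 221), (256, 10, 190, 183), (257, 17, 65, 74), (258, 60, 3, 74), (259, 15, 20, 75)]
300 [(234, 20, 58, 110), (235, 18, 59, 113), (236, 23, 58, 109), (237, 20, 55, 111), (238, 12, 208, 92), (239, 11, 229, 90), (240, 13, 230, 92), (241, 11, 203, 94), (242, 13, 255, 90), (243, 12, 222, 92), (244, 10, 199, 96), (245, 12, 247, 91), (246, 13, 252, 90), (247, 13, 255, 86), (248, 11, 238, 88), (249, 11, 207, 96), (250, 11, 213, 92), (251, 12, 223, 89), (252, 13, 239, 95), (253, 11, 211, 173), (254, 11, 214, 219), (255, 11, 212, 212), (256, 12, 218, 208), (257, 12, 218, 212), (258, 11, 215, 190), (259, 13, 235, 125)]
310 [(234, 21, 52, 113), (235, 18, 67, 110), (236, 24, 51, 106), (237, 21, 62, 107), (238, 12, 216, 91), (239, 13, 235, 91), (240, 11, 211, 92), (241, 12, 224, 91), (242, 9, 195, 97), (243, 11, 201, 94), (244, 12, 255, 86), (245, 12, 230, 92), (246, 12, 208, 92), (247, 12, 232, 90), (248, 10, 203, 94), (249, 11, 176, 100), (250, 12, 213, 96), (251, 14, 246, 86), (252, 10, 201, 99), (253, 12, 222, 176), (254, 11, 212, 217), (255, 11, 220, 204), (256, 12, 217, 212), (257, 12, 215, 225), (258, 11, 213, 188), (259, 12, 212, 124)]
[array([ -5.6, -15.4,  85. ]), array([ -3.5, -15.4,  81. ])]
[array([-5.5,  3. , 85. ]), array([-3.4,  3.3, 81. ])]
[ -1.6 135.6  93. ] [-4.9 26.1 93. ]
```

The near face is at x≈-4 (-3.4 to -5.6 depending on height), so the carrier is home; the fingers also met a hard stop twice. Now the cover.

```bash
python3 - <<'E'
from h import *
from rig import ctrl,readout,vision,fingers
def rep(r):
    st=readout.state();print(r,inv(st["position"]),st["contact_force"].round(1),round(st["time_s"],2))
o=down(YAW)
ctrl.move_to(rd(0,120,300),o)
ctrl.move_to(rd(42,152,200),o)
rep(ctrl.move_straight(rd(42,152,108),max_speed=120,max_force=15))
rep(ctrl.move_straight(rd(42,100,108),max_speed=60,max_force=12))
shot(vision,"wrist","c1");shot(vision,"scene","c1s",(220,150,380,270),4.5)
E
```

```text
False [ 42.9 151.9 109.4] [ 0.4 -0.6  0.5] 13.54
False [ 41.9  99.8 107.8] [-0.2  0.3  0.6] 14.56
```

View pics/c1.png

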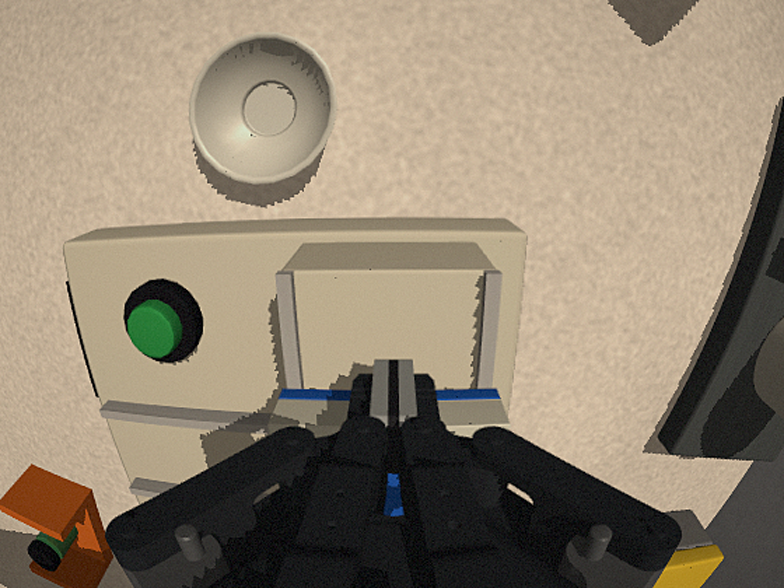

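View pics/c1s.png

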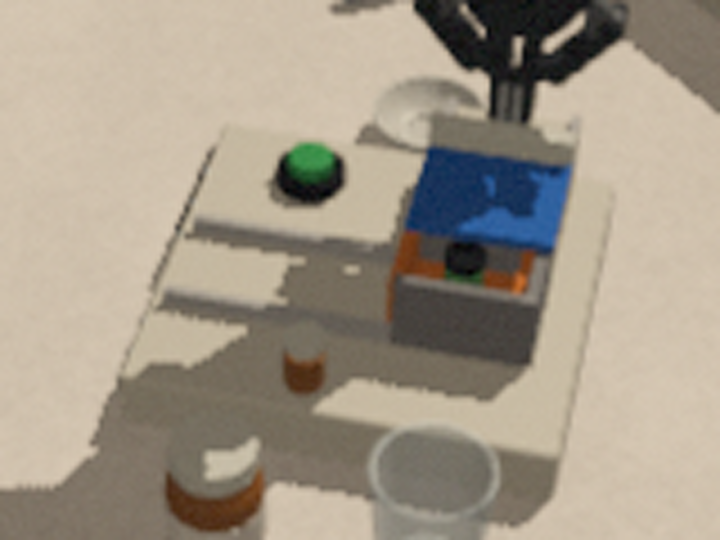

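The fingertips sit behind the white rib at (395,390) and the cover is moving. I push on until it stops.

```bash
python3 - <<'E'
from h import *
from rig import ctrl,readout,vision,fingers
def rep(r):
    st=readout.state();print(r,inv(st["position"]),st["contact_force"].round(1),round(st["time_s"],2))
rep(ctrl.move_straight(rd(42,62,108),max_speed=60,max_force=12))
rep(ctrl.move_straight(rd(42,36,108),max_speed=25,max_force=12))
rep(ctrl.move_straight(rd(42,36,108),max_speed=20,max_force=20))
rep(ctrl.move_straight(rd(42,85,109),max_speed=120))
rep(ctrl.move_straight(rd(42,85,220),max_speed=200))
ctrl.move_to(rd(-105,60,280),down(YAW+np.pi/2))
shot(vision,"wrist","c2");shot(vision,"scene","c2s",(220,150,380,270),4.5);rep(0)
E
```

```text
False [ 41.9  61.4 108.1] [ 0.5 -0.4 -0. ] 15.44
True [ 41.8  52.9 107.7] [0.1 0.3 0.2] 16.04
True [ 41.2  53.1 107.2] [ 0.3  1.8 -0.1] 16.54
False [ 41.8  85.3 108.8] [ 1.  -0.7  0.1] 16.96
False [ 41.4  84.6 219. ] [0.1 0.4 0.4] 17.67
0 [-104.9   60.1  279.4] [-0.1  0.1 -0.4] 19.2
```

View pics/c2.png

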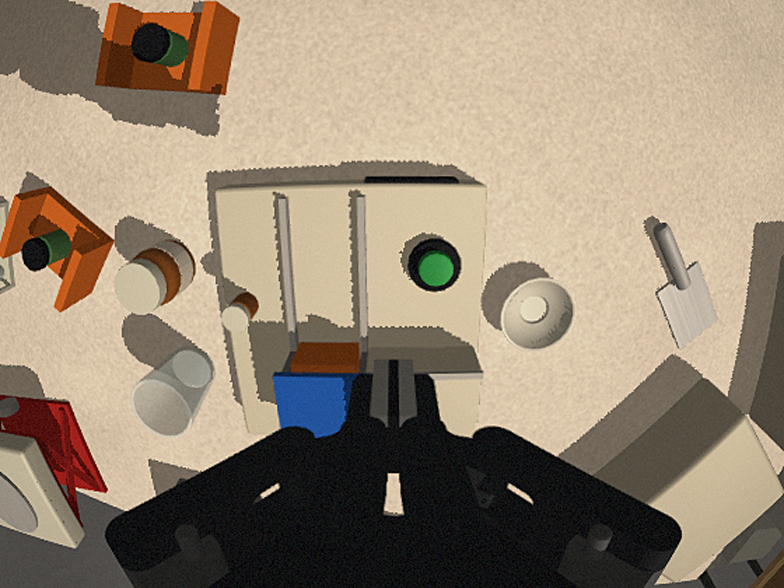

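View pics/c2s.png

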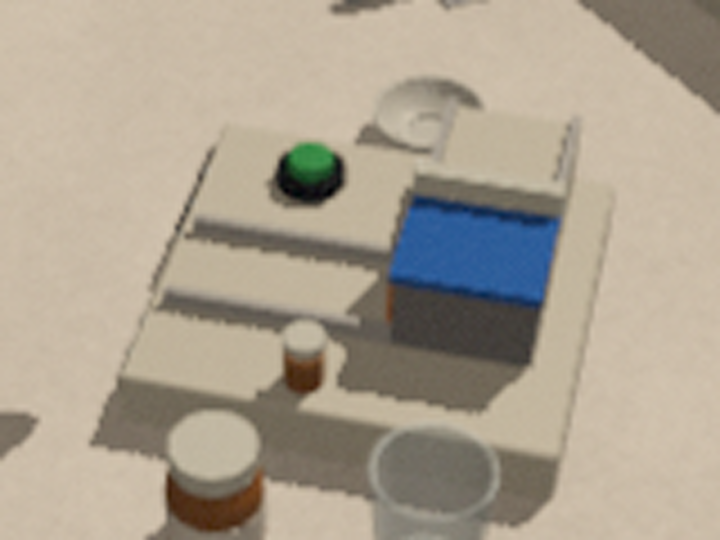

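The cover covers the chamber. It stopped with the tool at y=53, which puts the rib face at about 41, so it is shut. Now the button, pressing straight down.

```bash
python3 - <<'E'
from h import *
from rig import ctrl,readout,vision,fingers
def rep(r):
    st=readout.state();print(r,inv(st["position"]),st["contact_force"].round(1),round(st["time_s"],2));return st
o=down(YAW+np.pi/2)
ctrl.move_to(rd(-80.5,95,150),o)
rep(ctrl.move_straight(rd(-80.5,95,75),max_speed=100,max_force=12))
rep(ctrl.move_straight(rd(-80.5,95,45),max_speed=20,max_force=3))
rep(ctrl.move_straight(rd(-80.5,95,45),max_speed=20,max_force=16))
ctrl.sleep(.2); rep(0)
shot(vision,"scene","b1",(220,150,380,270),4.5)
E
```

```text
False [-79.7  94.9  75.9] [0.3 0.3 0.3] 20.71
True [-80.5  95.   58. ] [0.7 0.3 3. ] 21.6
True [-80.5  95.   56. ] [-1.6 -1.2  8.6] 21.94
0 [-80.5  95.   56. ] [-1.5 -0.3  7.8] 22.14
```

View pics/b1.png

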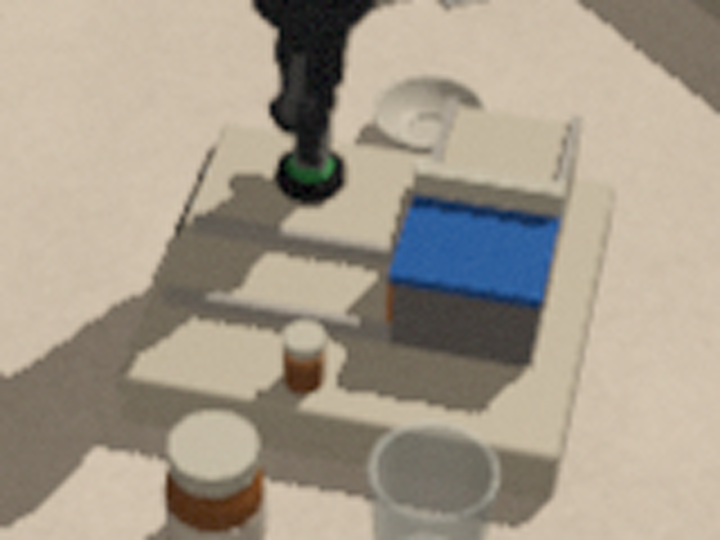

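I press harder to confirm it bottoms out.

```bash
python3 - <<'E'
from h import *
from rig import ctrl,readout,vision,fingers
def rep(r):
    st=readout.state();print(r,inv(st["position"]),st["contact_force"].round(1),round(st["time_s"],2));return st
rep(ctrl.move_straight(rd(-80.5,95,45),max_speed=15,max_force=25))
ctrl.sleep(.2); rep(0)
rep(ctrl.move_straight(rd(-80.5,95,150),max_speed=80))
ctrl.move_to(rd(-105,60,280),down(YAW+np.pi/2))
shot(vision,"wrist","e1");shot(vision,"scene","e1s",(220,150,380,270),4.5);rep(0)
shot(vision,"top","e1t")
E
```

```text
True [-80.5  95.   56. ] [-1.3 -0.2  8. ] 22.53
0 [-80.5  95.   56. ] [-2.4 -0.8  8. ] 22.73
False [-81.   95.  149.4] [-0.4  1.1  0.2] 24.07
0 [-105.7   60.2  278.5] [-0.8  0.2 -0.5] 24.77
```

View pics/e1.png

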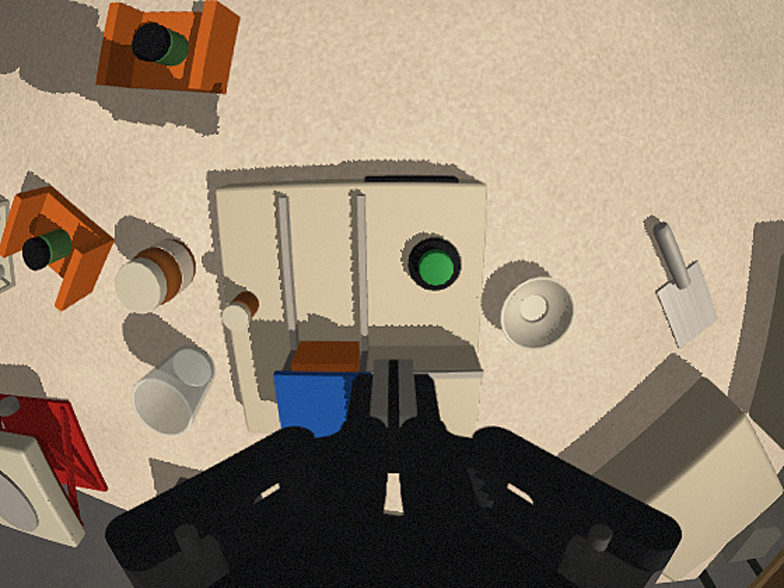

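View pics/e1s.png

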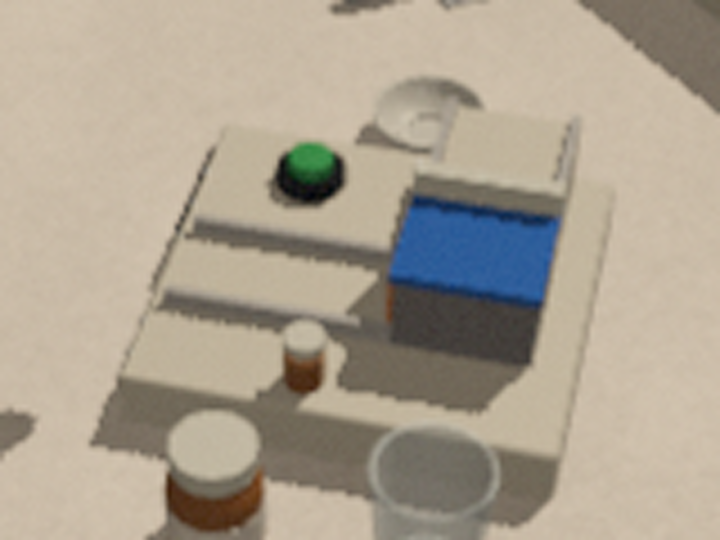

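A second press at 25 N went no lower (z=56.0), so it bottomed out. I'll record a press profile to confirm the full 6 mm of travel.

```bash
python3 - <<'E'
from h import *
from rig import ctrl,readout,vision,fingers
o=down(YAW+np.pi/2)
ctrl.move_to(rd(-80.5,95,110),o)
ctrl.move_straight(rd(-80.5,95,66),max_speed=80,max_force=15)
for z in np.arange(64,53,-1.):
    ctrl.move_straight(rd(-80.5,95,z),max_speed=20); ctrl.sleep(.1)
    F=[readout.state() for _ in range(1)][0]; print(z,F["position"][2].round(2),F["contact_force"][2].round(1))
    if F["contact_force"][2]>20: break
ctrl.move_straight(rd(-80.5,95,150),max_speed=100)
ctrl.move_to(rd(-105,60,280),o); ctrl.sleep(.3)
shot(vision,"wrist","e2");shot(vision,"scene","e2s",(220,150,380,270),4.5);st=readout.state();print(st["time_s"],st["contact_force"])
from m import green
a=np.load("pics/e2.npz");
for f in ("c2","e1","e2"):
    s=np.load(f"pics/{f}.npz");h=cv2.cvtColor(s["image"],cv2.COLOR_RGB2HSV);m=cv2.inRange(h,(45,100,70),(85,255,255));m[:,:270]=0;m[230:]=0
    M=cv2.moments(m,True);mo=cv2.inRange(h,(3,150,60),(16,255,255))[235:268,200:262];y,x=np.nonzero(mo)
    print(f,M["m10"]/M["m00"],M["m01"]/M["m00"],M["m00"],"orange",y.min()+235,y.max()+235)
E
```

```text
64.0 64.22 -0.6
63.0 62.97 0.4
62.0 62.1 0.6
61.0 61.14 2.6
60.0 60.09 2.8
59.0 59.09 3.1
58.0 58.11 3.3
57.0 57.1 3.8
56.0 56.09 3.7
55.0 55.94 12.3
54.0 55.8 18.9
32.225 [ 0.29785241 -0.32104728 -0.49052101]
(array([409.66229508, 178.76721311]), array([ 31,  59,  19,  21, 305], dtype=int32)) (array([268.07194245, 141.23980815]), array([ 22,  55,  23,  23, 417], dtype=int32))
nr [427.4 -87.8  36.3]
nl [368.9 142.5  33.1]
gr [419.3 -23.2  49.9]
gl [403.   41.2  47.3]
ribnear [521.1 148.7 115.9]
plateR [498.5   2.5  81.3]
capc [530.7  39.2  84.4]
chamR [560.8   8.6  78.8]
btn [446.4 116.2  59.4]
0.2484889761132661 [548.31151331  43.96303406] [[-0.2, 2.0], [0.4, -0.3], [-1.4, -0.7], [-1.5, -0.3], [3.6, -0.5], [-1.0, -0.2]]
nr [-149.7  -98. ]
nl [-149.7  139.6]
gr [-141.6  -33.4]
gl [-141.5   33.1]
ribnear [ -0.6 108.2]
plateR [-58.5 -27.9]
capc [-18.2  -0.2]
chamR [  3.4 -37.4]
btn [-81.   95.1]
c2 311.16846652267816 192.27213822894169 463.0 orange 244 265
e1 311.24675324675326 191.5194805194805 462.0 orange 244 265
e2 310.9590517241379 193.10560344827587 464.0 orange 245 266
```

View pics/e2s.png

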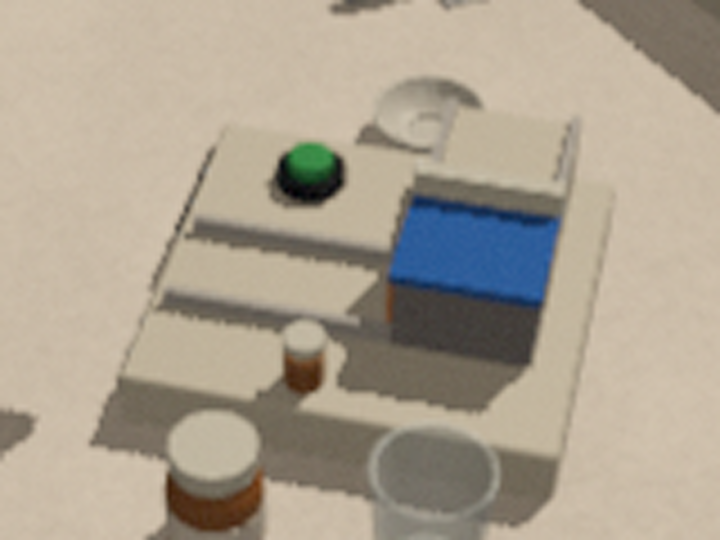

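The profile shows contact at z≈62 and a hard stop at z≈56, which is the full 6 mm of travel. The button is up again, the carrier and cover have not moved, and the arm is clear.

```bash
python3 - <<'E'
from rig import job_done
job_done()
E
```

```text
the job is handed in; nothing more can be done
```

The reader was started with fingertip pushes only: carrier home, cover shut, start button pressed and released. The job was handed in just after 32 s of the allowed 54 s. It reports no verdict, so the checks below are my own.

- **Carrier:** I pushed it to a hard stop, which a second, harder push (22 N threshold) confirmed. In the image its near face was at reader x ≈ -3.4 to -5.6 mm, against -4 mm when home. It did not move afterwards.
- **Cover:** I pushed it against its stop twice. The tool stopped at reader y = 53 mm; taking about 12 mm for half the finger thickness (not measured), that puts the rib face at about 41 mm, which is shut.
- **Button:** I pressed it fully down twice. The second press was an extra one to record the travel: contact at z ≈ 62 mm and bottom at 56 mm, the full 6 mm. It looked fully up again afterwards.
- **Surroundings:** the spare vial, dish, jar, beaker and spatula look unmoved in the last pictures. I did not check the tube rack closely, but the arm never went near it. The arm ended clear, at z ≈ 280 mm.

**Disagreements:**
- Heights triangulated from the wrist camera read 3–7 mm low against the stated heights, and one chamber corner was off by about 14 mm in height, so I set the working heights from the text.
- In reader x, the carrier's stop and the contact position also differed from the plan by about 2 mm, which is within calibration.

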